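# Feel round the sealing flange of an oil sump

## Robot

A 6-joint arm with a two-finger parallel gripper is mounted at the origin on the work surface. World frame = base frame: x ahead of the robot, y to its left, z up, the work surface at z = 0. Lengths are in m, angles in rad, forces in N, time in s.
With the tool pointing down it reaches from about 0.225 to 0.875 m from the base axis. Payload 3.4 kg.
Tool frame: the origin (TCP) lies at the very end of the fingers, on their centre line; the grasp point (between the pads) lies 19 mm behind it; z points along the fingers, y is the line along which they close (so a half turn about z gives the same grasp; the last joint's range is limited). The gripper opens to 85 mm and grips with 20 to 120 N. Pads are 22 mm wide; open, the fingers measure 114 mm over their backs; the gripper's body (76 mm by 85 mm) begins 54 mm behind the grasp point. The pads swing forward as they close: fully open they stand 13 mm farther back than shut.
Start: joints at [-1.275, 0.276, 1.505, -0, 1.361, -0.121], TCP at [0.233, -0.526, 0.21] pointing down, gripper open.
Joint ranges: [-2.89, 2.89], [-0.75, 2.08], [0.22, 2.7], [-1.18, 4.32], [0.11, 2.71], [-2.7, 2.7]. Speed limits (rad/s): [2.57, 2.57, 3.14, 3.14, 3.14, 3.14].

## Interface

Orientations are given as a unit quaternion [w, x, y, z].
In Python, from rig import get_state, optics, sign_off gives the robot as it stands.
- The arm moves only by the tool send_rows, never from a script. Its argument "increments" is a list of rows, each an object with "gripper": the gripper's target within -1 to 1 (shut at 1, half-way at 0, fully open at -1); "linear": the shift along the world's x, y, z in m, a list of three; "delta_rot": the turn, a rotation vector about the world's x, y, z in rad, a list of three. In form: [{"gripper": gripper, "linear": [dx, dy, dz], "delta_rot": [rx, ry, rz]}, ...]. A call has 1 to 8 rows; each row is the pose to reach, as a shift and turn from the pose commanded when the call began; what a row does not reach only later rows make up. A row lasts 1/10 s, in which the tool goes at most 50 mm and 8.59 degrees, less where a joint would pass 70% of its speed; a pose out of reach is approached as far as the arm can. A call with a gripper value outside its range is refused whole. The fingers move at their own pace and stop on an object; "newtons" is the grip in N (left out, the last holds). Time passes only in rows, so rows that repeat a pose let the fingers close. It gives the time, the measured TCP pose, the force, the opening and the grip force at its end, in the units of the state.
- get_state(): the state, without advancing time (a new reading comes with each control period).
- optics.get_image(name): name is "scene" or "top" or "wrist"; returns a dict with "pixels" (480x640x3 uint8, blue, green, red), "K" (3x3 intrinsics, pixels), "rvec" (rotation vector, rad) and "tvec" (3), from world to camera coordinates, as OpenCV has them; the wrist camera has in their place "T_tool_cam" (4x4, takes a point from camera to tool coordinates, whose origin is the TCP and whose axes are the flange's). Camera axes: x right, y down, z forward; pixel columns grow to the right and rows downward; lengths in m; the calibration is good to about 2 mm. A picture is of the moment at which its call begins: read the wrist's pose just before it. There is no depth.
- sign_off(): hands the job in; it is judged then, once.
The state is a dict: "clock": time; "qpos": joint angles; "qd": joint speeds; "effort": joint torques, N m; "position": TCP position; "ee_rot": TCP orientation; "contact_force": force on the tool from outside, world axes, zero at the start; "moment": the same for the moment, N m; "width": finger opening in m; "gripper_force": force on a finger pad.
Only numpy, scipy, OpenCV 4.12 (cv2) and the standard library are available. Lean on these libraries where they do the work, as an engineer would, in place of code of your own. Each camera call takes 0.05 s, during which the arm holds its last target. There are 200 camera calls.

## Task

The old gasket has just been scraped off the oil sump: feel whether its sealing flange is clean. Set the fingertips down lightly on the flange beside the ear with the dab of yellow paint and run them clockwise (seen from above) round the whole flange, corners included, without lifting them off until they are back beside the ear, then lift clear there. Do not press hard, do not shove, tip or pick up the sump, and leave the drain plug in it and the things around it alone.

Things in the scene. Friction and masses are not known exactly. Their poses are not given: they have to be found in the camera images.
- sump: Cast aluminium oil sump, an oblong open pan of about 2.2 kg, loose on a rubber mat, open side up, any yaw. Origin: centre of its underside, z up. A hard, level, oily flange 18 mm wide frames the opening, its face 78 mm above the origin; its middle line is a rectangle at x = +-99 and y = +-74 mm in the sump's axes. It stays put under a light touch; a hard push drags it.
- flange_start (a point): Middle of the flange's -x short side (x -99, y 0, z 78 mm in the sump's axes), on the face: where the trace begins and ends. Beside it an ear with a dab of yellow paint sticks out to x = -151 mm, its top 4 mm below the face.
- flange_corner1 (a point): On the flange face, centre of the round 25 mm bolt boss at the corner x -99, y +74 mm: the first corner met, going clockwise seen from above. All bosses are flush with the face; the dark bolt holes, 7 mm wide, do not catch a finger.
- flange_corner2 (a point): Centre of the flange face at the second corner, x +99, y +74 mm.
- flange_corner3 (a point): Centre of the flange face at the third corner, x +99, y -74 mm.
- flange_corner4 (a point): Centre of the flange face at the fourth corner, x -99, y -74 mm; from here back to the start.
- plug: Steel drain plug with copper washer standing on its head (hexagon 24 mm) on the sump's inner floor, 28 mm high, origin at the centre of its underside. Leave alone.
- scraper: Gasket scraper with red handle and steel blade, 180 mm long, 20 mm high, lying on the bench beside the mat. Leave alone.
- bolt_dish: Round steel dish of sump bolts, 124 mm diameter, 30 mm high, beside the mat. Leave alone.
- cleaner_can: Red and white spray can, 64 mm diameter, 190 mm high, standing beside the mat, on the robot's left. Leave alone.

How it is judged:
By the outcome, as a careful person would: the job done as asked, in the order asked, and still so for the second after the job is handed in, with the robot touching nothing.
It also fails if it takes over 64 s, if anything falls off the work surface, if the arm or the gripper's body presses on something with over 40 N, if the wrist force passes 120 N, or if a joint passes its speed limit or range.

## Working session

There is one attempt and no reset: what is moved stays moved. The work goes in short steps, Python scripts to look and compute and a tool call to move; the robot and the scene stay as the last step left them, time stands still between calls to the robot, and variables do not carry over. Pictures are saved under pics/ and viewed, at most 10 in all, crops included, and the job is handed in when it is done.

Besides the shell and the picture viewer there is one more tool, called after ">>>" by a JSON object that holds its "api" and its "payload", one argument or row to a line. send_rows: Moves the arm, as the interface text tells. Its arguments: {"type":"object","properties":{"increments":{"type":"array"},"newtons":{"type":"number"}},"required":["increments"]}

```bash
mkdir -p pics
python3 - <<'E'
from rig import get_state, optics
import cv2,json
s=get_state(); print({k:s[k] for k in('clock','position','ee_rot','contact_force','width')})
for n in("top","scene"):
    d=optics.get_image(n); cv2.imwrite(f"pics/{n}0.png",d["pixels"])
    print(n,d["K"],d["rvec"],d["tvec"])
E
```

```text
{'clock': 0.0, 'position': array([ 0.23257964, -0.52522633,  0.20931813]), 'ee_rot': array([-9.38405831e-04,  9.78366175e-01,  2.06878555e-01, -1.02724085e-04]), 'contact_force': array([0.27747071, 0.10280729, 0.37806571]), 'width': 0.08549032430325602}
top [[546.27170011   0.         319.55284538]
 [  0.         546.27170011 239.24853141]
 [  0.           0.           1.        ]] [ 2.11889738 -2.15528839  0.1463834 ] [0.03174207 0.57956126 1.26578588]
scene [[506.0946783    0.         318.88721437]
 [  0.         506.0946783  232.5415665 ]
 [  0.           0.           1.        ]] [ 1.11988591  2.39174827 -1.0188733 ] [ 0.36214525 -0.24819583  1.51557249]
```

View pics/top0.png

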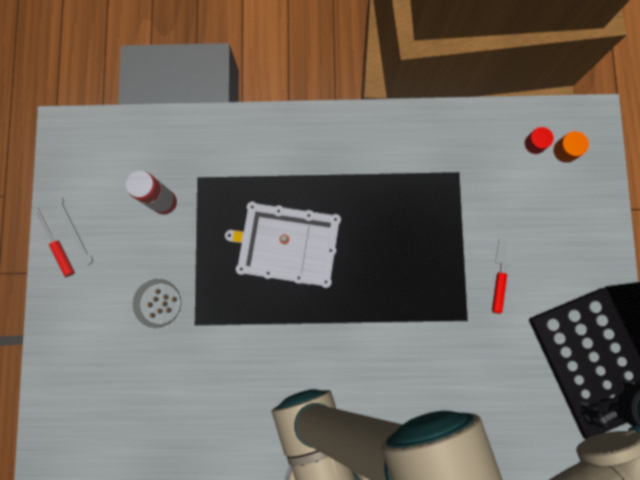

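View pics/scene0.png

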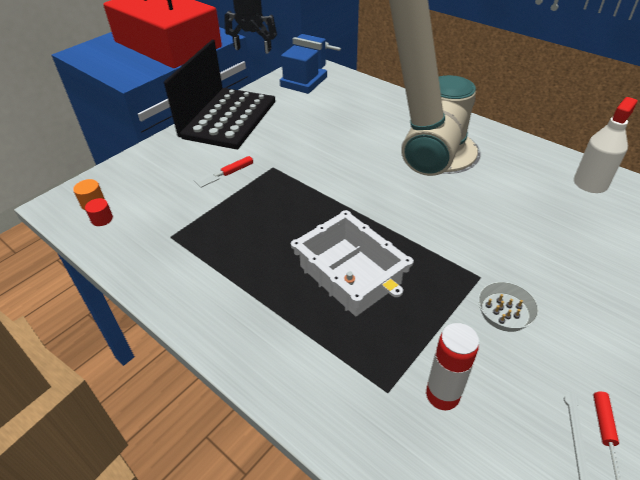

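The top view shows the sump with its ear at about (234,236) on the left and its corner bolt holes near (252,206), (336,218), (327,283) and (241,270). In the scene view they are near (359,296), (295,244), (346,214) and (409,261). I'll enlarge both to read them more precisely.

Run:
```python
import cv2
a=cv2.imread("pics/top0.png")[190:300,215:355]; cv2.imwrite("pics/topc.png",cv2.resize(a,None,fx=5.5,fy=5.5,interpolation=cv2.INTER_CUBIC)[:600])
b=cv2.imread("pics/scene0.png")[200:320,280:425]; cv2.imwrite("pics/scenec.png",cv2.resize(b,None,fx=5,fy=5,interpolation=cv2.INTER_CUBIC))
```

```text
(no output)
```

View pics/topc.png

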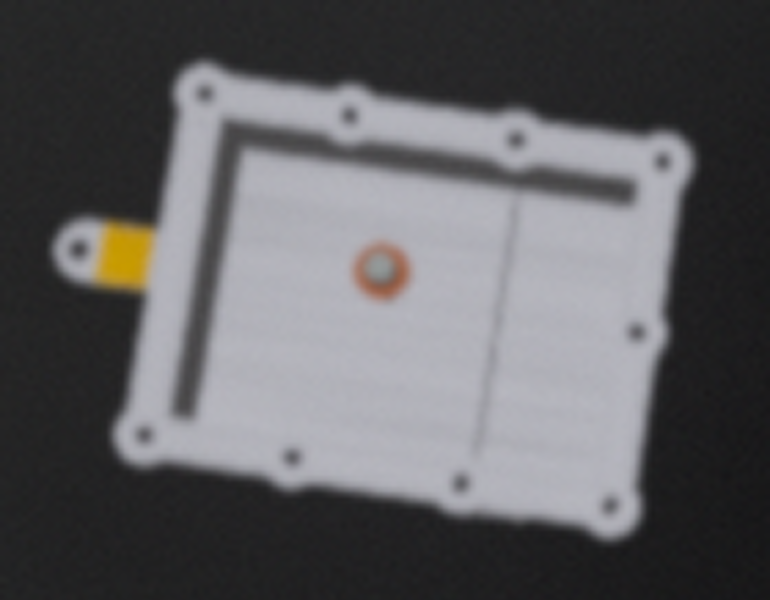

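View pics/scenec.png

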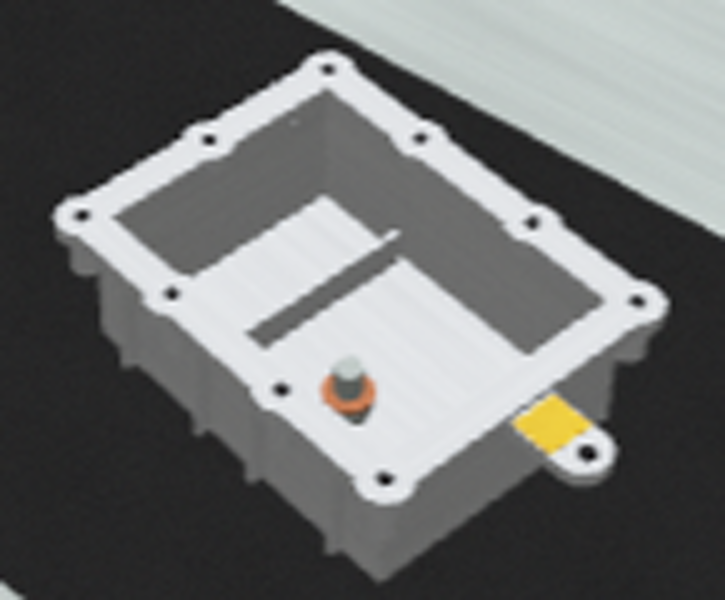

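The crops show the four corner bolt holes clearly. In the top crop they are at c1 (205,93), c2 (662,161), c3 (610,506), c4 (144,435). In the scene crop they are at c1 (385,479), c2 (82,215), c3 (328,69), c4 (637,301). Next I'll triangulate them and fit the sump pose.

```bash
cat > m.py <<'E'
from rig import get_state, optics
import numpy as np, cv2
from scipy.spatial.transform import Rotation as R
u=lambda p,s,o:(np.array(p,float)+.5)/s-.5+o
T=u([(205,93),(662,161),(610,506),(144,435)],5.5,(215,190))
S=u([(385,479),(82,215),(328,69),(637,301)],5,(280,200))
P=[]
for n in("top","scene"):
    d=optics.get_image(n); P.append(d["K"]@np.c_[cv2.Rodrigues(d["rvec"])[0],d["tvec"]])
X=cv2.triangulatePoints(P[0],P[1],T.T,S.T); X=(X[:3]/X[3]).T
print(X.round(4)); print("sides",[np.linalg.norm(X[i]-X[i-1]).round(4) for i in range(4)])
M=np.array([(-.099,.074,0),(.099,.074,0),(.099,-.074,0),(-.099,-.074,0)])
c=X.mean(0); r,e=R.align_vectors((X-c)*[1,1,0],M); z=r.as_euler('zyx')[0]; r=R.from_euler('z',z)
print("c",c,"yaw",z,"rms",e)
W=r.apply(np.vstack([[-.099,0,0],M]))+c; print("start,c1..c4",W.round(4)); print("resid",(X-W[1:]).round(4))
s=get_state(); print(s["position"],R.from_quat(np.roll(s["ee_rot"],-1)).as_matrix().round(3))
E
python3 m.py
```

```text
[[ 0.6542  0.1801  0.0831]
 [ 0.6209 -0.0147  0.0836]
 [ 0.4749  0.0101  0.0829]
 [ 0.5082  0.2052  0.0832]]
sides [np.float64(0.1482), np.float64(0.1976), np.float64(0.1481), np.float64(0.1979)]
c [0.56455632 0.09515881 0.08320375] yaw -1.739797503658667 rms 0.00034199591375729747
start,c1..c4 [[ 0.5812  0.1927  0.0832]
 [ 0.6542  0.1803  0.0832]
 [ 0.6209 -0.0149  0.0832]
 [ 0.475   0.01    0.0832]
 [ 0.5083  0.2052  0.0832]]
resid [[ 0.     -0.0002 -0.0001]
 [ 0.0001  0.0002  0.0004]
 [-0.      0.0001 -0.0003]
 [-0.0001 -0.      0.    ]]
[ 0.23270604 -0.52545167  0.2096447 ] [[ 0.914  0.405 -0.   ]
 [ 0.405 -0.914  0.001]
 [ 0.    -0.001 -1.   ]]
```

The corners agree with the nominal rectangle to within 0.5 mm, and the face height of 0.083 m is plausible for 78 mm plus the mat. I'll travel high with the gripper shut, turning the tool into line with the sump.

>>> {"api": "send_rows", "payload": {
  "increments": [
    {"gripper": 1,"linear": [0.02,0.04,0.005],"delta_rot": [0,0,0.12]},
    {"gripper": 1,"linear": [0.04,0.08,0.005],"delta_rot": [0,0,0.25]},
    {"gripper": 1,"linear": [0.06,0.12,0.005],"delta_rot": [0,0,0.37]},
    {"gripper": 1,"linear": [0.08,0.16,0.005],"delta_rot": [0,0,0.5]},
    {"gripper": 1,"linear": [0.1,0.2,0.005],"delta_rot": [0,0,0.62]},
    {"gripper": 1,"linear": [0.12,0.24,0.005],"delta_rot": [0,0,0.74]},
    {"gripper": 1,"linear": [0.14,0.28,0.005],"delta_rot": [0,0,0.86]},
    {"gripper": 1,"linear": [0.16,0.32,0.005],"delta_rot": [0,0,0.983]}
  ],
  "newtons": 20
}}

```text
clock: 1.0
position: [0.3932, -0.2041, 0.2153]
ee_rot: [0.0, 0.763, 0.646, 0.0]
contact_force: [0.1, -0.6, -0.7]
width: -0.0003
gripper_force: 0.0
```

>>> {"api": "send_rows", "payload": {
  "increments": [
    {"gripper": 1,"linear": [0.02,0.04,0],"delta_rot": [0,0,0]},
    {"gripper": 1,"linear": [0.04,0.08,0],"delta_rot": [0,0,0]},
    {"gripper": 1,"linear": [0.06,0.12,0],"delta_rot": [0,0,0]},
    {"gripper": 1,"linear": [0.08,0.16,0],"delta_rot": [0,0,0]},
    {"gripper": 1,"linear": [0.1,0.2,0],"delta_rot": [0,0,0]},
    {"gripper": 1,"linear": [0.12,0.24,0],"delta_rot": [0,0,0]},
    {"gripper": 1,"linear": [0.14,0.28,0],"delta_rot": [0,0,0]},
    {"gripper": 1,"linear": [0.16,0.32,0],"delta_rot": [0,0,0]}
  ]
}}

```text
clock: 1.8
position: [0.5532, 0.116, 0.2151]
ee_rot: [0.0, 0.765, 0.644, -0.0]
contact_force: [0.4, -0.6, 0.1]
width: 0.0001
gripper_force: 0.0
```

>>> {"api": "send_rows", "payload": {
  "increments": [
    {"gripper": 1,"linear": [0.01,0.035,0],"delta_rot": [0,0,0]},
    {"gripper": 1,"linear": [0.028,0.077,0],"delta_rot": [0,0,0]},
    {"gripper": 1,"linear": [0.028,0.077,-0.04],"delta_rot": [0,0,0]},
    {"gripper": 1,"linear": [0.028,0.077,-0.08],"delta_rot": [0,0,0]},
    {"gripper": 1,"linear": [0.028,0.077,-0.11],"delta_rot": [0,0,0]},
    {"gripper": 1,"linear": [0.028,0.077,-0.115],"delta_rot": [0,0,0]},
    {"gripper": 1,"linear": [0.028,0.077,-0.115],"delta_rot": [0,0,0]}
  ]
}}

```text
clock: 2.5
position: [0.5804, 0.1911, 0.0996]
ee_rot: [-0.0, 0.765, 0.644, -0.001]
contact_force: [0.6, 0.2, 0.0]
width: -0.0003
gripper_force: 0.0
```

Run:
```python
from rig import get_state, optics
import cv2,numpy as np
s=get_state(); print({k:np.round(s[k],4) for k in('clock','position','ee_rot','contact_force','moment','qpos')})
d=optics.get_image("wrist"); cv2.imwrite("pics/w1.png",d["pixels"])
```

```text
{'clock': np.float64(2.5), 'position': array([0.5804, 0.1911, 0.0996]), 'ee_rot': array([-4.000e-04,  7.649e-01,  6.441e-01, -8.000e-04]), 'contact_force': array([0.5889, 0.2152, 0.0137]), 'moment': array([-0.0354,  0.0411, -0.0052]), 'qpos': array([ 0.2043,  0.4078,  1.5909, -0.    ,  1.1448,  0.3753])}
```

View pics/w1.png

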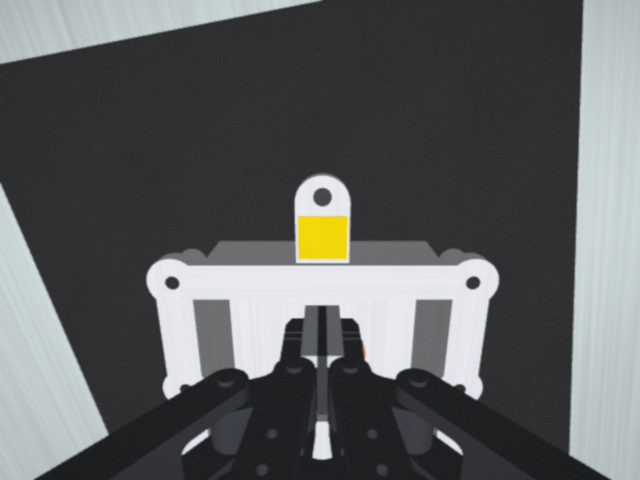

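The wrist view shows the fingertips ending near (322,307), with the ear straight ahead at (322,240) and the -x flange side centred at (322,282). I'll project the TCP and the modelled flange points into this view to see whether the offset is only parallax.

Run:
```python
from rig import get_state, optics
import numpy as np
from scipy.spatial.transform import Rotation as R
s=get_state(); d=optics.get_image("wrist"); K=d["K"]
Tt=np.eye(4); Tt[:3,:3]=R.from_quat(np.roll(s["ee_rot"],-1)).as_matrix(); Tt[:3,3]=s["position"]
W=np.linalg.inv(Tt@d["T_tool_cam"]); print((Tt@d["T_tool_cam"])[:3,3])
def pr(p):
    q=K@(W[:3]@np.r_[p,1]); return (q[:2]/q[2]).round(1)
print("tcp",pr(s["position"]))
for p in [[.5812,.1927,.0832],[.6542,.1803,.0832],[.5083,.2052,.0832]]: print(pr(p))
```

```text
[0.5956028  0.27209002 0.26313909]
tcp [321.5 302.6]
[320.2 283.4]
[471.8 283.1]
[169.  283.5]
```

The projection agrees with the picture to within about 1 mm, so the model is good. Now I'll descend gently to find contact.

>>> {"api": "send_rows", "payload": {
  "increments": [
    {"gripper": 1,"linear": [0.001,0.0015,-0.004],"delta_rot": [0,0,0]},
    {"gripper": 1,"linear": [0.001,0.0015,-0.008],"delta_rot": [0,0,0]},
    {"gripper": 1,"linear": [0.001,0.0015,-0.012],"delta_rot": [0,0,0]},
    {"gripper": 1,"linear": [0.001,0.0015,-0.0135],"delta_rot": [0,0,0]},
    {"gripper": 1,"linear": [0.001,0.0015,-0.0145],"delta_rot": [0,0,0]},
    {"gripper": 1,"linear": [0.001,0.0015,-0.015],"delta_rot": [0,0,0]},
    {"gripper": 1,"linear": [0.001,0.0015,-0.0155],"delta_rot": [0,0,0]},
    {"gripper": 1,"linear": [0.001,0.0015,-0.0155],"delta_rot": [0,0,0]}
  ]
}}

```text
clock: 3.4
position: [0.5818, 0.1927, 0.0847]
ee_rot: [0.0, 0.765, 0.644, 0.0]
contact_force: [-0.2, 0.9, 0.9]
width: -0.0
gripper_force: 0.0
```

>>> {"api": "send_rows", "payload": {
  "increments": [
    {"gripper": 1,"linear": [0,0,-0.0005],"delta_rot": [0,0,0]},
    {"gripper": 1,"linear": [0,0,-0.0008],"delta_rot": [0,0,0]},
    {"gripper": 1,"linear": [0,0,-0.001],"delta_rot": [0,0,0]},
    {"gripper": 1,"linear": [0,0,-0.001],"delta_rot": [0,0,0]}
  ]
}}

```text
clock: 3.8
position: [0.5818, 0.1927, 0.0837]
ee_rot: [0.0, 0.765, 0.644, 0.0]
contact_force: [-0.2, 0.5, 0.1]
width: 0.0
gripper_force: 0.0
```

>>> {"api": "send_rows", "payload": {
  "increments": [
    {"gripper": 1,"linear": [0,0,-0.0003],"delta_rot": [0,0,0]},
    {"gripper": 1,"linear": [0,0,-0.0006],"delta_rot": [0,0,0]},
    {"gripper": 1,"linear": [0,0,-0.0006],"delta_rot": [0,0,0]}
  ]
}}

```text
clock: 4.1
position: [0.5818, 0.1927, 0.0831]
ee_rot: [0.0, 0.765, 0.644, -0.0]
contact_force: [0.2, -0.1, -0.3]
width: -0.0004
gripper_force: 0.0
```

>>> {"api": "send_rows", "payload": {
  "increments": [
    {"gripper": 1,"linear": [0,0,-0.0003],"delta_rot": [0,0,0]},
    {"gripper": 1,"linear": [0,0,-0.0006],"delta_rot": [0,0,0]},
    {"gripper": 1,"linear": [0,0,-0.0006],"delta_rot": [0,0,0]}
  ]
}}

```text
clock: 4.4
position: [0.5817, 0.1927, 0.0825]
ee_rot: [0.0, 0.765, 0.644, -0.0]
contact_force: [0.2, 0.5, -0.4]
width: -0.0003
gripper_force: 0.0
```

>>> {"api": "send_rows", "payload": {
  "increments": [
    {"gripper": 1,"linear": [0,0,-0.0003],"delta_rot": [0,0,0]},
    {"gripper": 1,"linear": [0,0,-0.0006],"delta_rot": [0,0,0]},
    {"gripper": 1,"linear": [0,0,-0.0006],"delta_rot": [0,0,0]}
  ]
}}

```text
clock: 4.7
position: [0.5817, 0.1927, 0.0819]
ee_rot: [-0.0, 0.765, 0.644, -0.0]
contact_force: [-0.2, 0.2, 0.1]
width: -0.0
gripper_force: 0.0
```

>>> {"api": "send_rows", "payload": {
  "increments": [
    {"gripper": 1,"linear": [0,0,-0.0003],"delta_rot": [0,0,0]},
    {"gripper": 1,"linear": [0,0,-0.0006],"delta_rot": [0,0,0]},
    {"gripper": 1,"linear": [0,0,-0.0006],"delta_rot": [0,0,0]}
  ]
}}

```text
clock: 5.0
position: [0.5817, 0.1927, 0.0813]
ee_rot: [0.0, 0.765, 0.644, -0.0]
contact_force: [-0.3, -0.5, -0.8]
width: -0.0
gripper_force: 0.0
```

>>> {"api": "send_rows", "payload": {
  "increments": [
    {"gripper": 1,"linear": [0,0,-0.0003],"delta_rot": [0,0,0]},
    {"gripper": 1,"linear": [0,0,-0.0005],"delta_rot": [0,0,0]},
    {"gripper": 1,"linear": [0,0,-0.0005],"delta_rot": [0,0,0]}
  ]
}}

```text
clock: 5.3
position: [0.5818, 0.1927, 0.0808]
ee_rot: [0.0, 0.765, 0.644, -0.0]
contact_force: [0.2, 0.9, -0.4]
width: 0.0001
gripper_force: 0.0
```

>>> {"api": "send_rows", "payload": {
  "increments": [
    {"gripper": 1,"linear": [0,0,-0.0003],"delta_rot": [0,0,0]},
    {"gripper": 1,"linear": [0,0,-0.0005],"delta_rot": [0,0,0]},
    {"gripper": 1,"linear": [0,0,-0.0005],"delta_rot": [0,0,0]}
  ]
}}

```text
clock: 5.6
position: [0.5818, 0.1927, 0.0803]
ee_rot: [0.0, 0.765, 0.644, 0.0]
contact_force: [0.3, -0.3, -0.3]
width: -0.0002
gripper_force: 0.0
```

>>> {"api": "send_rows", "payload": {
  "increments": [
    {"gripper": 1,"linear": [0,0,-0.0003],"delta_rot": [0,0,0]},
    {"gripper": 1,"linear": [0,0,-0.0005],"delta_rot": [0,0,0]},
    {"gripper": 1,"linear": [0,0,-0.0005],"delta_rot": [0,0,0]}
  ]
}}

```text
clock: 5.9
position: [0.5817, 0.1927, 0.0798]
ee_rot: [0.0, 0.765, 0.644, -0.0]
contact_force: [0.6, -0.9, -0.6]
width: 0.0001
gripper_force: 0.0
```

Run:
```python
from rig import get_state, optics
import cv2,numpy as np
a=optics.get_image("wrist")["pixels"][200:400,200:440]; b=optics.get_image("scene")["pixels"][220:320,320:440]
cv2.imwrite("pics/w2.png",np.hstack([cv2.resize(a,(400,333)),cv2.resize(b,(400,333),interpolation=cv2.INTER_CUBIC)]))
```

```text
(no output)
```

View pics/w2.png

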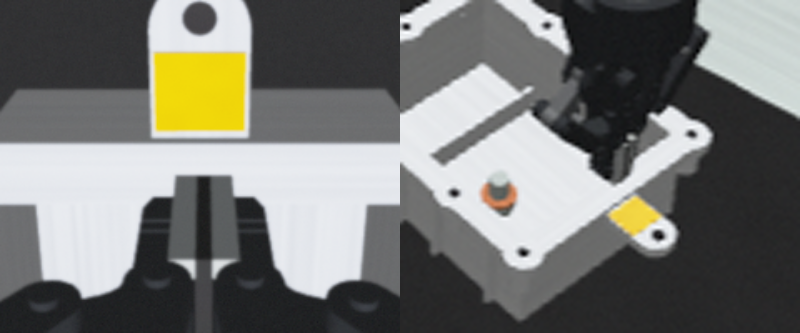

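Run:
```python
from rig import get_state, optics
import numpy as np, cv2
from scipy.spatial.transform import Rotation as R
s=get_state(); d=optics.get_image("wrist")
Tt=np.eye(4); Tt[:3,:3]=R.from_quat(np.roll(s["ee_rot"],-1)).as_matrix(); Tt[:3,3]=s["position"]
Pw=d["K"]@np.linalg.inv(Tt@d["T_tool_cam"])[:3]
e=optics.get_image("scene"); Ps=e["K"]@np.c_[cv2.Rodrigues(e["rvec"])[0],e["tvec"]]
pr=lambda P,p:(lambda q:(q[:2]/q[2]).round(1))(P@np.r_[p,1])
for f in(-11,0,11):
  for y in(-10,0,10):
    for h in(0,):
      p=(Tt@np.array([f/1e3,y/1e3,-h/1e3,1]))[:3]; print(f,y,h,p.round(3),pr(Pw,p),pr(Ps,p))
# flange edges in wrist
for x in(-.108,-.099,-.090):
  for z in(.080,.0832):
    p=R.from_euler('z',-1.7398).apply([x,0,0])+[.5646,.0952,z]; print(x,z,pr(Pw,p),pr(Ps,p))
c=e["pixels"][240:300,350:420]; cv2.imwrite("pics/s3.png",cv2.resize(c,None,fx=10,fy=10,interpolation=cv2.INTER_CUBIC))
```

```text
-11 -10 0 [0.57  0.184 0.08 ] [299.6 324.2] [381.5 272.8]
-11 0 0 [0.58  0.182 0.08 ] [321.5 324.3] [378.1 275.2]
-11 10 0 [0.59 0.18 0.08] [343.4 324.3] [374.7 277.6]
0 -10 0 [0.572 0.194 0.08 ] [299.2 302.5] [385.2 275.8]
0 0 0 [0.582 0.193 0.08 ] [321.5 302.6] [381.8 278.2]
0 10 0 [0.592 0.191 0.08 ] [343.8 302.6] [378.4 280.6]
11 -10 0 [0.574 0.205 0.08 ] [298.7 279.9] [389.  278.9]
11 0 0 [0.584 0.204 0.08 ] [321.5 280. ] [385.6 281.3]
11 10 0 [0.593 0.202 0.08 ] [344.3 280. ] [382.2 283.7]
-0.108 0.08 [320.2 284.3] [385.1 280.6]
-0.108 0.0832 [320.2 287.3] [385.2 279.6]
-0.099 0.08 [320.3 302.7] [382.  278.1]
-0.099 0.0832 [320.3 306. ] [382.1 277.1]
-0.09 0.08 [320.3 320.5] [379.  275.6]
-0.09 0.0832 [320.3 324.1] [379.1 274.6]
```

View pics/s3.png

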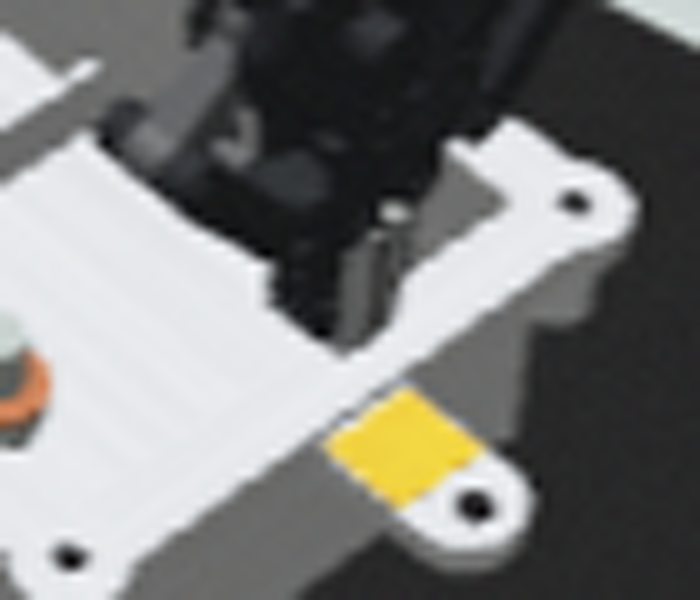

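Run:
```python
from rig import get_state, optics
import numpy as np, cv2
from scipy.spatial.transform import Rotation as R
s=get_state(); d=optics.get_image("wrist")
Tt=np.eye(4); Tt[:3,:3]=R.from_quat(np.roll(s["ee_rot"],-1)).as_matrix(); Tt[:3,3]=s["position"]
Pw=d["K"]@np.linalg.inv(Tt@d["T_tool_cam"])[:3]
e=optics.get_image("scene"); Ps=e["K"]@np.c_[cv2.Rodrigues(e["rvec"])[0],e["tvec"]]
for a,b in[((340,305),(384.3,275.3)),((305,305),(388.5,273.2)),((322,305),(386.4,274.2))]:
    X=cv2.triangulatePoints(Pw,Ps,np.array(a,float),np.array(b,float)); X=X[:3,0]/X[3,0]
    pr=lambda P:(lambda q:(q[:2]/q[2]).round(1))(P@np.r_[X,1])
    print("world",X.round(4),"tool",(np.linalg.inv(Tt)@np.r_[X,1])[:3].round(4),pr(Pw),pr(Ps))
im=d["pixels"]; c=im[260:420,220:420]; cv2.imwrite("pics/w4.png",cv2.resize(c,None,fx=3.7,fy=3.7,interpolation=cv2.INTER_CUBIC))
```

```text
world [0.5907 0.203  0.1048] tool [ 0.0117  0.0071 -0.025 ] [340.  304.8] [384.3 275.3]
world [0.5772 0.204  0.1005] tool [ 0.0104 -0.0065 -0.0207] [304.9 302.8] [388.3 273. ]
world [0.5838 0.2034 0.1026] tool [ 0.011   0.0002 -0.0228] [321.9 304. ] [386.3 274.1]
```

View pics/w4.png

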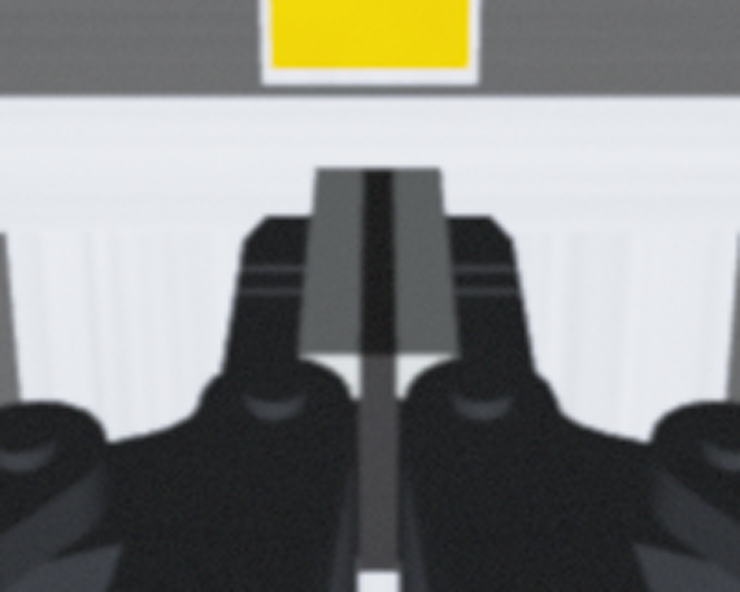

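The wrist crop and the scene crop triangulate the front edge of the shut fingertips to tool x +11 mm. That matches the pad half-width, and it puts the edge about 22 mm behind the nominal TCP. So contact should come at TCP z of about 0.06, and I'll continue the guarded descent.

>>> {"api": "send_rows", "payload": {
  "increments": [
    {"gripper": 1,"linear": [0,0,-0.001],"delta_rot": [0,0,0]},
    {"gripper": 1,"linear": [0,0,-0.002],"delta_rot": [0,0,0]},
    {"gripper": 1,"linear": [0,0,-0.003],"delta_rot": [0,0,0]},
    {"gripper": 1,"linear": [0,0,-0.003],"delta_rot": [0,0,0]}
  ]
}}

```text
clock: 6.6
position: [0.5816, 0.1926, 0.0766]
ee_rot: [-0.0, 0.765, 0.644, -0.0]
contact_force: [0.2, 0.6, 0.1]
width: -0.0001
gripper_force: 0.0
```

>>> {"api": "send_rows", "payload": {
  "increments": [
    {"gripper": 1,"linear": [0,0,-0.001],"delta_rot": [0,0,0]},
    {"gripper": 1,"linear": [0,0,-0.002],"delta_rot": [0,0,0]},
    {"gripper": 1,"linear": [0,0,-0.003],"delta_rot": [0,0,0]},
    {"gripper": 1,"linear": [0,0,-0.004],"delta_rot": [0,0,0]},
    {"gripper": 1,"linear": [0,0,-0.004],"delta_rot": [0,0,0]}
  ]
}}

```text
clock: 7.1
position: [0.5817, 0.1927, 0.0726]
ee_rot: [-0.0, 0.765, 0.644, -0.0]
contact_force: [0.2, 1.1, 0.4]
width: -0.0002
gripper_force: 0.0
```

>>> {"api": "send_rows", "payload": {
  "increments": [
    {"gripper": 1,"linear": [0,0,-0.001],"delta_rot": [0,0,0]},
    {"gripper": 1,"linear": [0,0,-0.002],"delta_rot": [0,0,0]},
    {"gripper": 1,"linear": [0,0,-0.003],"delta_rot": [0,0,0]},
    {"gripper": 1,"linear": [0,0,-0.004],"delta_rot": [0,0,0]},
    {"gripper": 1,"linear": [0,0,-0.005],"delta_rot": [0,0,0]},
    {"gripper": 1,"linear": [0,0,-0.005],"delta_rot": [0,0,0]}
  ]
}}

```text
clock: 7.7
position: [0.5817, 0.1926, 0.0676]
ee_rot: [-0.0, 0.765, 0.644, -0.0]
contact_force: [-0.2, 0.9, 0.4]
width: 0.0001
gripper_force: 0.0
```

>>> {"api": "send_rows", "payload": {
  "increments": [
    {"gripper": 1,"linear": [0,0,-0.0007],"delta_rot": [0,0,0]},
    {"gripper": 1,"linear": [0,0,-0.0014],"delta_rot": [0,0,0]},
    {"gripper": 1,"linear": [0,0,-0.002],"delta_rot": [0,0,0]},
    {"gripper": 1,"linear": [0,0,-0.002],"delta_rot": [0,0,0]}
  ]
}}

```text
clock: 8.1
position: [0.5817, 0.1927, 0.0657]
ee_rot: [-0.0, 0.765, 0.644, -0.0]
contact_force: [-0.9, -0.0, -0.2]
width: 0.0001
gripper_force: 0.0
```

>>> {"api": "send_rows", "payload": {
  "increments": [
    {"gripper": 1,"linear": [0,0,-0.0005],"delta_rot": [0,0,0]},
    {"gripper": 1,"linear": [0,0,-0.001],"delta_rot": [0,0,0]},
    {"gripper": 1,"linear": [0,0,-0.0015],"delta_rot": [0,0,0]},
    {"gripper": 1,"linear": [0,0,-0.0015],"delta_rot": [0,0,0]}
  ]
}}

```text
clock: 8.5
position: [0.5817, 0.1927, 0.0642]
ee_rot: [0.0, 0.765, 0.644, -0.0]
contact_force: [0.9, -0.6, -0.0]
width: 0.0001
gripper_force: 0.0
```

>>> {"api": "send_rows", "payload": {
  "increments": [
    {"gripper": 1,"linear": [0,0,-0.0005],"delta_rot": [0,0,0]},
    {"gripper": 1,"linear": [0,0,-0.001],"delta_rot": [0,0,0]},
    {"gripper": 1,"linear": [0,0,-0.001],"delta_rot": [0,0,0]}
  ]
}}

```text
clock: 8.8
position: [0.5817, 0.1927, 0.0632]
ee_rot: [-0.0, 0.765, 0.644, -0.0]
contact_force: [-0.3, 0.4, -0.4]
width: -0.0001
gripper_force: 0.0
```

>>> {"api": "send_rows", "payload": {
  "increments": [
    {"gripper": 1,"linear": [0,0,-0.0005],"delta_rot": [0,0,0]},
    {"gripper": 1,"linear": [0,0,-0.001],"delta_rot": [0,0,0]},
    {"gripper": 1,"linear": [0,0,-0.001],"delta_rot": [0,0,0]}
  ]
}}

```text
clock: 9.1
position: [0.5817, 0.1927, 0.0622]
ee_rot: [0.0, 0.765, 0.644, -0.0]
contact_force: [-0.4, -0.4, 0.4]
width: 0.0002
gripper_force: 0.0
```

>>> {"api": "send_rows", "payload": {
  "increments": [
    {"gripper": 1,"linear": [0,0,-0.0005],"delta_rot": [0,0,0]},
    {"gripper": 1,"linear": [0,0,-0.001],"delta_rot": [0,0,0]},
    {"gripper": 1,"linear": [0,0,-0.001],"delta_rot": [0,0,0]}
  ]
}}

```text
clock: 9.4
position: [0.5817, 0.1927, 0.0613]
ee_rot: [0.0, 0.765, 0.644, -0.0]
contact_force: [-0.0, 0.5, 0.4]
width: -0.0002
gripper_force: 0.0
```

>>> {"api": "send_rows", "payload": {
  "increments": [
    {"gripper": 1,"linear": [0,0,-0.0005],"delta_rot": [0,0,0]},
    {"gripper": 1,"linear": [0,0,-0.001],"delta_rot": [0,0,0]},
    {"gripper": 1,"linear": [0,0,-0.001],"delta_rot": [0,0,0]}
  ]
}}

```text
clock: 9.7
position: [0.5818, 0.1927, 0.061]
ee_rot: [0.0, 0.765, 0.644, 0.0]
contact_force: [-1.3, -1.6, 4.2]
width: -0.0001
gripper_force: 2.4
```

Contact: 4.2 N with a commanded z about 0.9 mm below the face, so roughly 6 N/mm, a soft touch. Now I'll trace towards corner 1.

>>> {"api": "send_rows", "payload": {
  "increments": [
    {"gripper": 1,"linear": [0.0045,-0.0008,-0.0002],"delta_rot": [0,0,0]},
    {"gripper": 1,"linear": [0.009,-0.0015,-0.0003],"delta_rot": [0,0,0]},
    {"gripper": 1,"linear": [0.0135,-0.0023,-0.0003],"delta_rot": [0,0,0]},
    {"gripper": 1,"linear": [0.018,-0.0031,-0.0003],"delta_rot": [0,0,0]},
    {"gripper": 1,"linear": [0.0225,-0.0038,-0.0003],"delta_rot": [0,0,0]},
    {"gripper": 1,"linear": [0.027,-0.0046,-0.0003],"delta_rot": [0,0,0]},
    {"gripper": 1,"linear": [0.0315,-0.0054,-0.0003],"delta_rot": [0,0,0]},
    {"gripper": 1,"linear": [0.036,-0.0061,-0.0003],"delta_rot": [0,0,0]}
  ]
}}

```text
clock: 10.5
position: [0.6169, 0.187, 0.061]
ee_rot: [-0.001, 0.765, 0.644, -0.0]
contact_force: [-4.8, 0.3, 8.1]
width: 0.0002
gripper_force: 3.9
```

>>> {"api": "send_rows", "payload": {
  "increments": [
    {"gripper": 1,"linear": [0.0045,-0.0008,0.0002],"delta_rot": [0,0,0]},
    {"gripper": 1,"linear": [0.009,-0.0015,0.0003],"delta_rot": [0,0,0]},
    {"gripper": 1,"linear": [0.0135,-0.0023,0.0003],"delta_rot": [0,0,0]},
    {"gripper": 1,"linear": [0.018,-0.0031,0.0003],"delta_rot": [0,0,0]},
    {"gripper": 1,"linear": [0.0225,-0.0038,0.0003],"delta_rot": [0,0,0]},
    {"gripper": 1,"linear": [0.027,-0.0046,0.0003],"delta_rot": [0,0,0]},
    {"gripper": 1,"linear": [0.032,-0.0055,0.0003],"delta_rot": [0,0,0]},
    {"gripper": 1,"linear": [0.037,-0.0063,0.0003],"delta_rot": [0,0,0]}
  ]
}}

```text
clock: 11.3
position: [0.6542, 0.1806, 0.061]
ee_rot: [-0.001, 0.765, 0.644, -0.0]
contact_force: [-3.0, 0.4, 5.3]
width: 0.0002
gripper_force: 2.9
```

At corner 1 at 5 N. Next, the long side.

>>> {"api": "send_rows", "payload": {
  "increments": [
    {"gripper": 1,"linear": [0,-0.0003,0],"delta_rot": [0,0,0]},
    {"gripper": 1,"linear": [-0.0008,-0.005,0],"delta_rot": [0,0,0]},
    {"gripper": 1,"linear": [-0.0017,-0.01,0],"delta_rot": [0,0,0]},
    {"gripper": 1,"linear": [-0.0026,-0.015,0],"delta_rot": [0,0,0]},
    {"gripper": 1,"linear": [-0.0034,-0.02,0],"delta_rot": [0,0,0]},
    {"gripper": 1,"linear": [-0.0043,-0.025,0],"delta_rot": [0,0,0]},
    {"gripper": 1,"linear": [-0.0051,-0.03,0],"delta_rot": [0,0,0]},
    {"gripper": 1,"linear": [-0.006,-0.035,0],"delta_rot": [0,0,0]}
  ]
}}

```text
clock: 12.1
position: [0.6494, 0.1452, 0.061]
ee_rot: [0.0, 0.765, 0.644, 0.001]
contact_force: [0.8, 3.7, 6.0]
width: 0.0002
gripper_force: 2.6
```

>>> {"api": "send_rows", "payload": {
  "increments": [
    {"gripper": 1,"linear": [-0.0012,-0.005,0],"delta_rot": [0,0,0]},
    {"gripper": 1,"linear": [-0.0024,-0.01,0],"delta_rot": [0,0,0]},
    {"gripper": 1,"linear": [-0.0034,-0.015,0],"delta_rot": [0,0,0]},
    {"gripper": 1,"linear": [-0.0042,-0.02,0],"delta_rot": [0,0,0]},
    {"gripper": 1,"linear": [-0.005,-0.025,0],"delta_rot": [0,0,0]},
    {"gripper": 1,"linear": [-0.0059,-0.03,0],"delta_rot": [0,0,0]},
    {"gripper": 1,"linear": [-0.0068,-0.035,0],"delta_rot": [0,0,0]},
    {"gripper": 1,"linear": [-0.0076,-0.04,0],"delta_rot": [0,0,0]}
  ]
}}

```text
clock: 12.9
position: [0.6417, 0.1052, 0.061]
ee_rot: [0.0, 0.765, 0.644, 0.001]
contact_force: [0.8, 2.8, 5.6]
width: 0.0003
gripper_force: 2.7
```

>>> {"api": "send_rows", "payload": {
  "increments": [
    {"gripper": 1,"linear": [-0.0009,-0.005,0],"delta_rot": [0,0,0]},
    {"gripper": 1,"linear": [-0.0018,-0.01,0],"delta_rot": [0,0,0]},
    {"gripper": 1,"linear": [-0.0027,-0.015,0],"delta_rot": [0,0,0]},
    {"gripper": 1,"linear": [-0.0035,-0.02,0],"delta_rot": [0,0,0]},
    {"gripper": 1,"linear": [-0.0044,-0.025,0],"delta_rot": [0,0,0]},
    {"gripper": 1,"linear": [-0.0053,-0.03,0],"delta_rot": [0,0,0]},
    {"gripper": 1,"linear": [-0.0061,-0.035,0],"delta_rot": [0,0,0]},
    {"gripper": 1,"linear": [-0.007,-0.04,0],"delta_rot": [0,0,0]}
  ]
}}

```text
clock: 13.7
position: [0.6347, 0.0653, 0.061]
ee_rot: [0.0, 0.765, 0.644, 0.001]
contact_force: [1.0, 2.3, 5.9]
width: -0.0001
gripper_force: 2.8
```

>>> {"api": "send_rows", "payload": {
  "increments": [
    {"gripper": 1,"linear": [-0.0009,-0.005,0],"delta_rot": [0,0,0]},
    {"gripper": 1,"linear": [-0.0018,-0.01,0],"delta_rot": [0,0,0]},
    {"gripper": 1,"linear": [-0.0027,-0.015,0],"delta_rot": [0,0,0]},
    {"gripper": 1,"linear": [-0.0035,-0.02,0],"delta_rot": [0,0,0]},
    {"gripper": 1,"linear": [-0.0044,-0.025,0],"delta_rot": [0,0,0]},
    {"gripper": 1,"linear": [-0.0053,-0.03,0],"delta_rot": [0,0,0]},
    {"gripper": 1,"linear": [-0.0061,-0.035,0],"delta_rot": [0,0,0]},
    {"gripper": 1,"linear": [-0.007,-0.04,0],"delta_rot": [0,0,0]}
  ]
}}

```text
clock: 14.5
position: [0.6276, 0.0253, 0.061]
ee_rot: [0.0, 0.765, 0.644, 0.001]
contact_force: [1.1, 3.2, 5.8]
width: -0.0001
gripper_force: 2.9
```

>>> {"api": "send_rows", "payload": {
  "increments": [
    {"gripper": 1,"linear": [-0.0009,-0.005,0],"delta_rot": [0,0,0]},
    {"gripper": 1,"linear": [-0.0018,-0.01,0],"delta_rot": [0,0,0]},
    {"gripper": 1,"linear": [-0.0027,-0.015,0],"delta_rot": [0,0,0]},
    {"gripper": 1,"linear": [-0.0035,-0.02,0],"delta_rot": [0,0,0]},
    {"gripper": 1,"linear": [-0.0044,-0.025,0],"delta_rot": [0,0,0]},
    {"gripper": 1,"linear": [-0.0053,-0.03,0],"delta_rot": [0,0,0]},
    {"gripper": 1,"linear": [-0.0061,-0.035,0],"delta_rot": [0,0,0]},
    {"gripper": 1,"linear": [-0.0068,-0.0396,0],"delta_rot": [0,0,0]}
  ]
}}

```text
clock: 15.3
position: [0.6207, -0.0143, 0.061]
ee_rot: [0.0, 0.765, 0.644, 0.001]
contact_force: [0.3, 3.3, 5.6]
width: 0.0003
gripper_force: 3.0
```

Corner 2 reached. Now the far short side.

>>> {"api": "send_rows", "payload": {
  "increments": [
    {"gripper": 1,"linear": [0,-0.0005,0],"delta_rot": [0,0,0]},
    {"gripper": 1,"linear": [-0.005,0.0006,0],"delta_rot": [0,0,0]},
    {"gripper": 1,"linear": [-0.01,0.0015,0],"delta_rot": [0,0,0]},
    {"gripper": 1,"linear": [-0.015,0.0024,0],"delta_rot": [0,0,0]},
    {"gripper": 1,"linear": [-0.02,0.0032,0],"delta_rot": [0,0,0]},
    {"gripper": 1,"linear": [-0.025,0.0041,0],"delta_rot": [0,0,0]},
    {"gripper": 1,"linear": [-0.03,0.0049,0],"delta_rot": [0,0,0]},
    {"gripper": 1,"linear": [-0.035,0.0058,0],"delta_rot": [0,0,0]}
  ]
}}

```text
clock: 16.1
position: [0.5862, -0.0093, 0.061]
ee_rot: [0.002, 0.765, 0.644, 0.001]
contact_force: [2.8, -0.6, 5.0]
width: -0.0001
gripper_force: 2.6
```

>>> {"api": "send_rows", "payload": {
  "increments": [
    {"gripper": 1,"linear": [-0.005,0.0009,0],"delta_rot": [0,0,0]},
    {"gripper": 1,"linear": [-0.01,0.0018,0],"delta_rot": [0,0,0]},
    {"gripper": 1,"linear": [-0.015,0.0027,0],"delta_rot": [0,0,0]},
    {"gripper": 1,"linear": [-0.02,0.0035,0],"delta_rot": [0,0,0]},
    {"gripper": 1,"linear": [-0.025,0.0044,0],"delta_rot": [0,0,0]},
    {"gripper": 1,"linear": [-0.03,0.0052,0],"delta_rot": [0,0,0]},
    {"gripper": 1,"linear": [-0.035,0.0061,0],"delta_rot": [0,0,0]},
    {"gripper": 1,"linear": [-0.04,0.007,0],"delta_rot": [0,0,0]}
  ]
}}

```text
clock: 16.9
position: [0.5463, -0.0023, 0.0609]
ee_rot: [0.002, 0.765, 0.644, 0.001]
contact_force: [2.3, -0.9, 5.4]
width: -0.0003
gripper_force: 2.6
```

>>> {"api": "send_rows", "payload": {
  "increments": [
    {"gripper": 1,"linear": [-0.005,0.0009,0],"delta_rot": [0,0,0]},
    {"gripper": 1,"linear": [-0.01,0.0018,0],"delta_rot": [0,0,0]},
    {"gripper": 1,"linear": [-0.015,0.0026,0],"delta_rot": [0,0,0]},
    {"gripper": 1,"linear": [-0.02,0.0035,0],"delta_rot": [0,0,0]},
    {"gripper": 1,"linear": [-0.025,0.0043,0],"delta_rot": [0,0,0]},
    {"gripper": 1,"linear": [-0.03,0.0052,0],"delta_rot": [0,0,0]},
    {"gripper": 1,"linear": [-0.035,0.006,0],"delta_rot": [0,0,0]},
    {"gripper": 1,"linear": [-0.04,0.0069,0],"delta_rot": [0,0,0]}
  ]
}}

```text
clock: 17.7
position: [0.5064, 0.0046, 0.0609]
ee_rot: [0.002, 0.765, 0.644, 0.001]
contact_force: [2.3, -0.9, 5.2]
width: 0.0002
gripper_force: 2.7
```

>>> {"api": "send_rows", "payload": {
  "increments": [
    {"gripper": 1,"linear": [-0.005,0.0009,0],"delta_rot": [0,0,0]},
    {"gripper": 1,"linear": [-0.01,0.0018,0],"delta_rot": [0,0,0]},
    {"gripper": 1,"linear": [-0.015,0.0026,0],"delta_rot": [0,0,0]},
    {"gripper": 1,"linear": [-0.02,0.0035,0],"delta_rot": [0,0,0]},
    {"gripper": 1,"linear": [-0.025,0.0043,0],"delta_rot": [0,0,0]},
    {"gripper": 1,"linear": [-0.03,0.0052,0],"delta_rot": [0,0,0]},
    {"gripper": 1,"linear": [-0.0315,0.0054,0],"delta_rot": [0,0,0]},
    {"gripper": 1,"linear": [-0.0315,0.0054,0],"delta_rot": [0,0,0]}
  ]
}}

```text
clock: 18.5
position: [0.4744, 0.0102, 0.0609]
ee_rot: [0.001, 0.765, 0.644, 0.001]
contact_force: [1.3, -0.9, 6.5]
width: -0.0
gripper_force: 3.3
```

Run:
```python
from rig import get_state, optics
import cv2
d=optics.get_image("top")["pixels"]; o=cv2.imread("pics/top0.png")
print(cv2.absdiff(d,o)[195:245,225:300].mean(2).max(), get_state()["position"])
cv2.imwrite("pics/t5.png",cv2.resize(d[190:300,215:355],None,fx=5,fy=5,interpolation=cv2.INTER_CUBIC))
```

```text
77.66666666666667 [0.47444467 0.01015302 0.06094772]
```

View pics/t5.png

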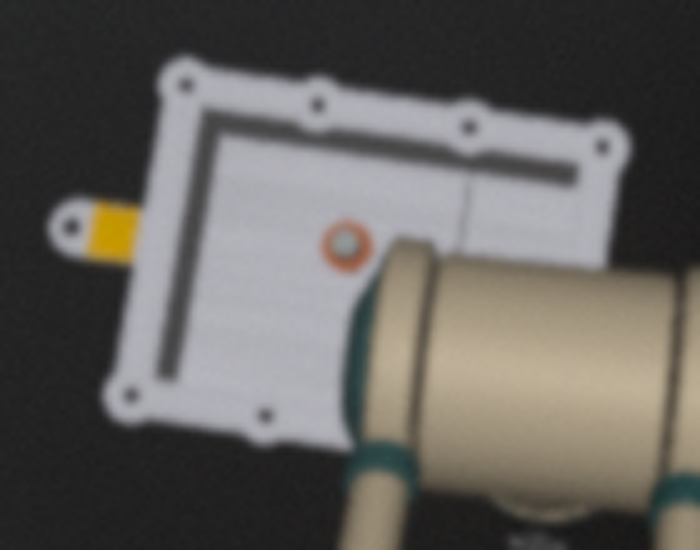

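The top crop shows the holes c1 (186,84), c2 (602,147) and c4 (131,395), exactly where they were before at this scale, so the sump hasn't moved. On to the second long side.

>>> {"api": "send_rows", "payload": {
  "increments": [
    {"gripper": 1,"linear": [0.0011,0.005,0],"delta_rot": [0,0,0]},
    {"gripper": 1,"linear": [0.002,0.01,0],"delta_rot": [0,0,0]},
    {"gripper": 1,"linear": [0.0029,0.015,0],"delta_rot": [0,0,0]},
    {"gripper": 1,"linear": [0.0037,0.02,0],"delta_rot": [0,0,0]},
    {"gripper": 1,"linear": [0.0045,0.025,0],"delta_rot": [0,0,0]},
    {"gripper": 1,"linear": [0.0054,0.03,0],"delta_rot": [0,0,0]},
    {"gripper": 1,"linear": [0.0062,0.035,0],"delta_rot": [0,0,0]},
    {"gripper": 1,"linear": [0.0071,0.04,0],"delta_rot": [0,0,0]}
  ]
}}

```text
clock: 19.35
position: [0.4805, 0.0489, 0.0609]
ee_rot: [0.001, 0.764, 0.645, -0.001]
contact_force: [-0.8, -4.8, 9.0]
width: -0.0
gripper_force: 4.6
```

>>> {"api": "send_rows", "payload": {
  "increments": [
    {"gripper": 1,"linear": [0.0013,0.005,0.0002],"delta_rot": [0,0,0]},
    {"gripper": 1,"linear": [0.0025,0.01,0.0004],"delta_rot": [0,0,0]},
    {"gripper": 1,"linear": [0.0035,0.015,0.0004],"delta_rot": [0,0,0]},
    {"gripper": 1,"linear": [0.0044,0.02,0.0004],"delta_rot": [0,0,0]},
    {"gripper": 1,"linear": [0.0052,0.025,0.0004],"delta_rot": [0,0,0]},
    {"gripper": 1,"linear": [0.0061,0.03,0.0004],"delta_rot": [0,0,0]},
    {"gripper": 1,"linear": [0.007,0.035,0.0004],"delta_rot": [0,0,0]},
    {"gripper": 1,"linear": [0.0078,0.04,0.0004],"delta_rot": [0,0,0]}
  ]
}}

```text
clock: 20.15
position: [0.4879, 0.0892, 0.0609]
ee_rot: [0.001, 0.765, 0.645, -0.001]
contact_force: [-0.9, -3.8, 6.2]
width: 0.0003
gripper_force: 3.6
```

>>> {"api": "send_rows", "payload": {
  "increments": [
    {"gripper": 1,"linear": [0.0011,0.005,0],"delta_rot": [0,0,0]},
    {"gripper": 1,"linear": [0.0022,0.01,0],"delta_rot": [0,0,0]},
    {"gripper": 1,"linear": [0.0031,0.015,0],"delta_rot": [0,0,0]},
    {"gripper": 1,"linear": [0.0039,0.02,0],"delta_rot": [0,0,0]},
    {"gripper": 1,"linear": [0.0048,0.025,0],"delta_rot": [0,0,0]},
    {"gripper": 1,"linear": [0.0057,0.03,0],"delta_rot": [0,0,0]},
    {"gripper": 1,"linear": [0.0065,0.035,0],"delta_rot": [0,0,0]},
    {"gripper": 1,"linear": [0.0073,0.04,0],"delta_rot": [0,0,0]}
  ]
}}

```text
clock: 20.95
position: [0.4951, 0.129, 0.0609]
ee_rot: [0.001, 0.765, 0.645, -0.002]
contact_force: [-1.0, -3.5, 7.3]
width: -0.0003
gripper_force: 3.7
```

>>> {"api": "send_rows", "payload": {
  "increments": [
    {"gripper": 1,"linear": [0.0009,0.005,0],"delta_rot": [0,0,0]},
    {"gripper": 1,"linear": [0.0017,0.01,0],"delta_rot": [0,0,0]},
    {"gripper": 1,"linear": [0.0026,0.015,0],"delta_rot": [0,0,0]},
    {"gripper": 1,"linear": [0.0034,0.02,0],"delta_rot": [0,0,0]},
    {"gripper": 1,"linear": [0.0043,0.025,0],"delta_rot": [0,0,0]},
    {"gripper": 1,"linear": [0.0051,0.03,0],"delta_rot": [0,0,0]},
    {"gripper": 1,"linear": [0.006,0.035,0],"delta_rot": [0,0,0]},
    {"gripper": 1,"linear": [0.0068,0.04,0],"delta_rot": [0,0,0]}
  ]
}}

```text
clock: 21.75
position: [0.5019, 0.1689, 0.0609]
ee_rot: [0.001, 0.765, 0.645, -0.002]
contact_force: [-0.4, -3.4, 7.4]
width: -0.0002
gripper_force: 3.8
```

>>> {"api": "send_rows", "payload": {
  "increments": [
    {"gripper": 1,"linear": [0.0009,0.005,0.0002],"delta_rot": [0,0,0]},
    {"gripper": 1,"linear": [0.0018,0.01,0.0002],"delta_rot": [0,0,0]},
    {"gripper": 1,"linear": [0.0026,0.015,0.0002],"delta_rot": [0,0,0]},
    {"gripper": 1,"linear": [0.0035,0.02,0.0002],"delta_rot": [0,0,0]},
    {"gripper": 1,"linear": [0.0043,0.025,0.0002],"delta_rot": [0,0,0]},
    {"gripper": 1,"linear": [0.0052,0.03,0.0002],"delta_rot": [0,0,0]},
    {"gripper": 1,"linear": [0.0062,0.0362,0.0002],"delta_rot": [0,0,0]},
    {"gripper": 1,"linear": [0.0062,0.0362,0.0002],"delta_rot": [0,0,0]}
  ]
}}

```text
clock: 22.55
position: [0.5082, 0.2061, 0.0609]
ee_rot: [0.0, 0.765, 0.644, -0.001]
contact_force: [-0.6, -1.2, 5.7]
width: -0.0002
gripper_force: 2.9
```

>>> {"api": "send_rows", "payload": {
  "increments": [
    {"gripper": 1,"linear": [0.005,-0.0014,0],"delta_rot": [0,0,0]},
    {"gripper": 1,"linear": [0.01,-0.0024,0],"delta_rot": [0,0,0]},
    {"gripper": 1,"linear": [0.015,-0.0033,0],"delta_rot": [0,0,0]},
    {"gripper": 1,"linear": [0.02,-0.0042,0],"delta_rot": [0,0,0]},
    {"gripper": 1,"linear": [0.025,-0.0051,0],"delta_rot": [0,0,0]},
    {"gripper": 1,"linear": [0.03,-0.006,0],"delta_rot": [0,0,0]},
    {"gripper": 1,"linear": [0.035,-0.0068,0],"delta_rot": [0,0,0]},
    {"gripper": 1,"linear": [0.04,-0.0077,0],"delta_rot": [0,0,0]}
  ]
}}

```text
clock: 23.35
position: [0.5461, 0.1987, 0.0609]
ee_rot: [-0.001, 0.765, 0.644, -0.002]
contact_force: [-3.8, 0.9, 8.9]
width: -0.0001
gripper_force: 4.3
```

>>> {"api": "send_rows", "payload": {
  "increments": [
    {"gripper": 1,"linear": [0.005,-0.0009,0],"delta_rot": [0,0,0]},
    {"gripper": 1,"linear": [0.01,-0.0017,0],"delta_rot": [0,0,0]},
    {"gripper": 1,"linear": [0.015,-0.0026,0],"delta_rot": [0,0,0]},
    {"gripper": 1,"linear": [0.02,-0.0034,0],"delta_rot": [0,0,0]},
    {"gripper": 1,"linear": [0.025,-0.0043,0],"delta_rot": [0,0,0]},
    {"gripper": 1,"linear": [0.03,-0.0051,0],"delta_rot": [0,0,0]},
    {"gripper": 1,"linear": [0.0345,-0.0058,0],"delta_rot": [0,0,0]},
    {"gripper": 1,"linear": [0.0345,-0.0058,0],"delta_rot": [0,0,0]}
  ]
}}

```text
clock: 24.15
position: [0.5818, 0.1927, 0.061]
ee_rot: [-0.001, 0.765, 0.644, -0.002]
contact_force: [-2.5, 0.2, 7.0]
width: -0.0005
gripper_force: 3.3
```

Back at the start, beside the ear. Now I'll lift straight up.

>>> {"api": "send_rows", "payload": {
  "increments": [
    {"gripper": 1,"linear": [0,0,0.004],"delta_rot": [0,0,0]},
    {"gripper": 1,"linear": [0,0,0.012],"delta_rot": [0,0,0]},
    {"gripper": 1,"linear": [0,0,0.03],"delta_rot": [0,0,0]},
    {"gripper": 1,"linear": [0,0,0.05],"delta_rot": [0,0,0]},
    {"gripper": 1,"linear": [0,0,0.08],"delta_rot": [0,0,0]},
    {"gripper": 1,"linear": [0,0,0.11],"delta_rot": [0,0,0]},
    {"gripper": 1,"linear": [0,0,0.12],"delta_rot": [0,0,0]},
    {"gripper": 1,"linear": [0,0,0.12],"delta_rot": [0,0,0]}
  ]
}}

```text
clock: 24.95
position: [0.5843, 0.1935, 0.1824]
ee_rot: [0.001, 0.765, 0.644, 0.001]
contact_force: [0.5, -0.3, -0.7]
width: 0.0005
gripper_force: 0.0
```

Run:
```python
from rig import get_state, optics
import cv2
d=optics.get_image("top")["pixels"]; o=cv2.imread("pics/top0.png")
s=get_state(); print(s["position"],s["contact_force"])
# c2 hole/side patch shift vs before
w=(slice(205,285),slice(315,345))
g=lambda i:cv2.cvtColor(i,cv2.COLOR_BGR2GRAY)[w].astype("float32")
print("sump shift px",cv2.phaseCorrelate(g(o),g(d)))
```

```text
[0.58326473 0.19329649 0.18068022] [-0.53965529  0.93689955 -0.93327273]
sump shift px ((-0.023095104683026335, -0.052160135153663134), 0.995051577091217)
```

The sump hasn't moved, and the arm is clear and touching nothing, so I'll hand in.

```bash
python3 -c "from rig import sign_off; print(sign_off())"
```

```text
the job is handed in; nothing more can be done
None
```

I traced the whole flange clockwise from beside the yellow ear and back without lifting, at about 4–9 N wherever I read the force, then lifted clear at about 25 s and handed the job in. The sump had not moved, and no force reading suggested a snag or leftover gasket.

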